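Ring for the apprentice and show which gear goes on which spindle

ROBOT

A 7-joint arm with a two-finger parallel gripper is mounted at the origin on the work surface. World frame = base frame: x ahead of the robot, y to its left, z up, the work surface at z = 0. Lengths are in m, angles in rad, forces in N, time in s.
With the tool pointing down it reaches from about 0.35 to 0.9 m from the base axis. Payload 19.9 kg.
Tool frame: the origin (TCP) lies between the finger pads, 19 mm behind the fingertips; this is the grasp point; z points along the fingers, y is the line along which they close (so a half turn about z gives the same grasp; the last joint's range is limited). The gripper opens to 94 mm and grips with 3 to 60 N. Pads are 16 mm wide; open, the fingers measure 119 mm over their backs; the gripper's body (75 mm by 177 mm) begins 78 mm behind the grasp point.
Start: joints at [1.085, 0.417, -0.01, 1.614, 0.005, 1.111, -0.053], TCP at [0.269, -0.564, 0.224] pointing down, gripper open.
Joint ranges: [-2.81, 2.81], [-0.39, 2.02], [-1.27, 1.25], [0.06, 2.57], [-1.19, 4.33], [0.19, 2], [-2.82, 2.82]. Speed limits (rad/s): [1.89, 1.89, 2.39, 2.39, 3.01, 3.01, 3.01].

INTERFACE

Orientations are given as a unit quaternion [w, x, y, z].
In Python, from station import ctrl, cams gives the robot as it stands.
- The arm moves only by the shell command python3 -m crank 'ROWS' [FORCE]. ROWS is JSON, a list of rows, each a list of 3 entries, a list of its own where there are three numbers: the shift along the tool's x, y, z in mm, then the turn, a rotation vector about the tool's x, y, z in degrees, then the opening, from 0 (shut) to 1 (fully open). In form: [[[dx, dy, dz], [ax, ay, az], claw], ...]. A call has 1 to 5 rows; each row shifts and turns the commanded pose from where the row before left it, along the tool's axes as they then stand; what a row does not reach is not made up. A row lasts 1/8 s, in which the tool goes at most 62.5 mm and 10.7 degrees, less where a joint would pass 70% of its speed; a pose out of reach is approached as far as the arm can. A call with a gripper value outside its range is refused whole. The fingers move at their own pace and stop on an object; FORCE is the grip in N (left out, the last holds). Time passes only in rows, so rows that do not move let the fingers close. It gives the time, the measured TCP pose, the force, the opening and the grip force at its end, in the units of the state.
- ctrl.observe(): the state, without advancing time (a new reading comes with each control period).
- cams.grab_frame(name): name is "side" or "top" or "wrist"; returns the picture (420x560x3 uint8, red, green, blue); there is no depth.
- cams.calibration(name): a dict with "intrinsics" (3x3 intrinsics, pixels), "rvec" (rotation vector, rad) and "tvec" (3), from world to camera coordinates, as OpenCV has them. Camera axes: x right, y down, z forward; pixel columns grow to the right and rows downward; lengths in m; the calibration is good to about 2 mm. A picture is of the moment at which its call begins: read the wrist's pose just before it. calibration takes no time and is no camera call; for the wrist camera it gives the pose at the moment of the call.
- ctrl.hand_in(): hands the job in; it is judged then, once.
The state is a dict: "t": time; "joint_pos": joint angles; "joint_velocities": joint speeds; "effort": joint torques, N m; "tool_pos": TCP position; "orientation": TCP orientation; "force": force on the tool from outside, world axes, zero at the start; "ft_torque": the same for the moment, N m; "finger_gap": finger opening in m; "grasp_force": force on a finger pad.
Only numpy, scipy, OpenCV 4.12 (cv2) and the standard library are available. Lean on these libraries where they do the work, as an engineer would, in place of code of your own. Each camera call takes 0.05 s, during which the arm holds its last target. There are 200 camera calls.

TASK

Press the bell push on the grey call box, then point straight down at the large toothed gear and hold there for two seconds, then point in the same way at the top of the stout spindle it belongs on, hold for two seconds, and finish there, still pointing. To point, hold the fingertips over the middle of the thing, two or three centimetres above it, without touching it. Do not touch, move or lift the parts, spindles or tin, and travel well above everything so that the fingers never point closely at a wrong part.

Things in the scene. Friction and masses are not known exactly. Their poses are not given: they have to be found in the camera images.
- callbox: Fixed grey call box, 100 x 100 x 50 mm, standing on the bench; origin at the centre of its underside, z up. The bell push sits in the middle of its top.
- bell_top (a point): Centre of the top face of the bell push (round grey button, 36 mm across, in a black collar on the call box), 72 mm above the bench when released; it moves down with the button. Press straight down.
- bell (a joint): Travel of the bell push in m: 0 released, 0.006 fully down; it rings from 0.004. Its spring takes about 5 N to go fully down and returns it when let go.
- gear: The large gear: loose steel ring with 24 square teeth, lying flat, 120 mm across the teeth, 46 mm bore, 22 mm high, 0.9 kg; origin at the centre of its underside, z up.
- gear_top (a point): On the large gear's axis, level with its top face, 22 mm above the bench; z up.
- pinion: Wrong part: small gear with 14 teeth, loose, lying flat, 66 mm across, 22 mm bore, 22 mm high; origin at the centre of its underside.
- pinion_top (a point): On the small gear's axis, level with its top face, z up.
- plain_ring: Wrong part: smooth steel ring without teeth, loose, lying flat, 120 mm across, 46 mm bore, 22 mm high; origin at the centre of its underside.
- plain_ring_top (a point): On the smooth ring's axis, level with its top face, z up.
- stout_spindle: The stout spindle: fixed upright round post 44 mm in diameter on a stepped round foot 90 mm across, 90 mm high in all; origin at the centre of its underside, z up.
- stout_spindle_top (a point): Centre of the stout spindle's top face, 90 mm above the bench; z up.
- slim_spindle: Wrong spindle: same foot and height (90 mm) but a post only 20 mm in diameter; fixed; origin at the centre of its underside.
- slim_spindle_top (a point): Centre of the slim spindle's top face, 90 mm above the bench; z up.
- tin: Bystander: closed green tin, 72 mm across, 100 mm high, loose, standing; origin at the centre of its underside.
There are look-alikes about, which are no part of the job. What is shaped like the callbox but orange, red or turquoise is not meant.

How it is judged:
By the outcome, as a careful person would: the job done as asked, in the order asked, and still so for the second after the job is handed in, with the robot touching nothing.
It also fails if it takes over 53 s, if anything falls off the work surface, if the arm or the gripper's body presses on something with over 40 N, if the wrist force passes 120 N, or if a joint passes its speed limit or range.

## Working session

There is one attempt and no reset: what is moved stays moved. The work goes in short steps, Python scripts to look and compute and a shell command to move; the robot and the scene stay as the last step left them, time stands still between calls to the robot, and variables do not carry over. Pictures are saved under pics/ and viewed, at most 10 in all, crops included, and the job is handed in when it is done.

```bash
mkdir -p pics; python3 - <<'E'
from station import ctrl, cams
import cv2
s=ctrl.observe(); print(s)
for n in("top","side"):
    cv2.imwrite(f"pics/{n}0.png",cams.grab_frame(n)[:,:,::-1]); print(n,cams.calibration(n))
E
```

```text
{'t': 0.0, 'joint_pos': array([ 1.08447854,  0.41796411, -0.01031022,  1.61417923,  0.00468232,
        1.11069325, -0.05295113]), 'joint_velocities': array([ 0.00087854, -0.00021649,  0.00113101, -0.00163571,  0.0006604 ,
        0.00030115,  0.00074311]), 'effort': array([ 2.26055276e-04, -8.51257539e+01,  6.38635755e-01, -4.25989401e+01,
       -4.88302961e-02,  1.86799478e-02,  1.29423202e-04]), 'tool_pos': array([ 0.26877762, -0.56385878,  0.22362926]), 'orientation': array([-5.85866262e-04,  9.75362583e-01,  2.20607026e-01, -1.69695519e-04]), 'force': array([ 0.91694768,  0.16985971, -0.15875789]), 'ft_torque': array([ 0.01089462, -0.00692872, -0.05640436]), 'grasp_force': 0.0, 'finger_gap': 0.09348591747136983}
top {'intrinsics': array([[462.28698201,   0.        , 287.5825719 ],
       [  0.        , 462.28698201, 207.67231283],
       [  0.        ,   0.        ,   1.        ]]), 'rvec': array([ 2.18744085, -2.13385999,  0.13512235]), 'tvec': array([-0.1073479 ,  0.52225878,  1.20306877])}
side {'intrinsics': array([[378.95505242,   0.        , 275.03957049],
       [  0.        , 378.95505242, 211.47639681],
       [  0.        ,   0.        ,   1.        ]]), 'rvec': array([ 0.61417502, -2.52159785,  1.35200058]), 'tvec': array([0.42480344, 0.25200172, 0.91551797])}
```

View pics/top0.png

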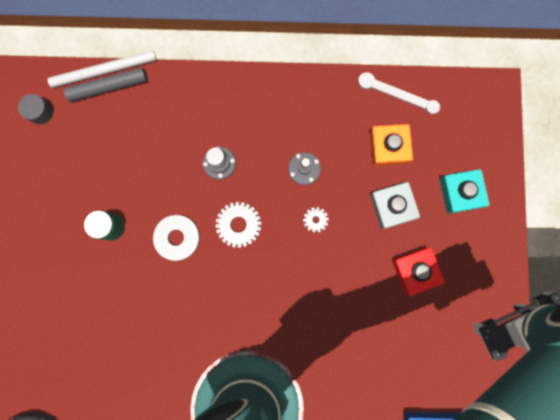

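View pics/side0.png

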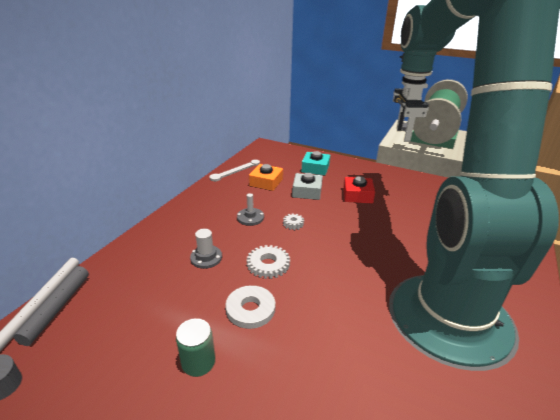

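The top view shows the grey box with its button at about (397,204), the toothed gear at (238,225), the stout spindle top at (217,157) and the slim one at (306,161). The pinion is at (316,220), the smooth ring at (176,238) and the tin at (100,225). The side view agrees: box (308,180), gear (268,261), stout spindle top (204,235).

```bash
cat > h.py <<'E'
import numpy as np, cv2
from scipy.spatial.transform import Rotation as R
from station import ctrl, cams
def ray(n,uv,z,c=None):
    c=c or cams.calibration(n); M=cv2.Rodrigues(c["rvec"])[0]
    o=-M.T@c["tvec"]; d=M.T@np.linalg.inv(c["intrinsics"])@[uv[0],uv[1],1]
    return o+d*(z-o[2])/d[2]
def pix(n,p,c=None):
    c=c or cams.calibration(n)
    return cv2.projectPoints(np.float64([p]),c["rvec"],c["tvec"],c["intrinsics"],None)[0].ravel()
E
python3 - <<'E'
from h import *
im=cv2.imread("pics/top0.png")
a=cv2.resize(im[135:265,190:320],(520,520),interpolation=cv2.INTER_CUBIC)
b=cv2.resize(im[172:237,365:430],(260,260),interpolation=cv2.INTER_CUBIC)
c=np.zeros((520,780,3),np.uint8); c[:,:520]=a; c[:260,520:]=b
s=cv2.imread("pics/side0.png")
c[260:,520:]=cv2.resize(s[220:285,185:250],(260,260),interpolation=cv2.INTER_CUBIC)
cv2.imwrite("pics/crop.png",c)
# gear: bright, low saturation blob near (238,225)
h=cv2.cvtColor(im,cv2.COLOR_BGR2HSV)
for name,thr in(("b",110),("b",150),("b",180)):
    m=((h[...,1]<90)&(h[...,2]>thr)).astype(np.uint8)
    n,l,st,ce=cv2.connectedComponentsWithStats(m)
    for i in range(1,n):
        x,y,w,hh,A=st[i]
        if A>60 and 90<x<430 and 130<y<260:
            cn=max(cv2.findContours((l==i).astype(np.uint8),0,1)[0],key=cv2.contourArea)
            e=cv2.minEnclosingCircle(cn); print(thr,st[i],ce[i].round(1),np.round(e[0],1),round(e[1],1))
E
```

```text
110 [388 134  14  15 158] [394.3 140.8] [394.5 140.8] 7.2
110 [203 147  33  32 786] [218.5 162.5] [219.  162.3] 16.5
110 [288 153  33  32 823] [304.  168.2] [304.  168.1] 16.3
110 [ 373  182   47   47 1435] [396.  204.6] [395.4 205.2] 26.4
110 [ 215  202   47   46 1402] [238.  224.3] [238.1 224.5] 23.1
110 [303 207  26  26 456] [315.4 219.3] [315.4 219.4] 12.9
110 [ 153  215   47   46 1532] [175.7 237.4] [175.7 237.4] 23.6
150 [388 134  14  14 135] [394.3 140.6] [394.5 140.7] 6.7
150 [203 147  21  20 309] [213.4 156.7] [211.5 156.5] 12.7
150 [301 157  10  10  72] [305.4 161.5] [305.5 161.5] 4.7
150 [ 373  182   47   47 1176] [396.2 204.9] [396. 205.] 25.9
150 [392 197  13  14 139] [398.  203.5] [398.1 203.5] 6.6
150 [ 215  202   47   46 1402] [238.  224.3] [238.1 224.5] 23.1
150 [303 207  26  26 456] [315.4 219.3] [315.4 219.4] 12.9
150 [ 153  215   46   46 1513] [175.6 237.4] [175.3 237.1] 23.5
180 [389 136  11  11 103] [394.2 141. ] [394.1 141. ] 5.8
180 [203 147  21  20 270] [213.7 156.2] [211.4 156.7] 11.8
180 [ 374  182   46   46 1089] [396.4 204.8] [396.5 204.5] 25.3
180 [392 198  13  12 120] [398.  203.6] [398.  203.6] 6.2
180 [ 215  202   47   46 1379] [237.9 224.4] [238.  224.5] 23.0
180 [303 207  26  26 452] [315.4 219.3] [315.4 219.4] 12.9
180 [ 153  215   46   46 1470] [175.3 237.4] [175.2 237.4] 23.3
```

View pics/crop.png

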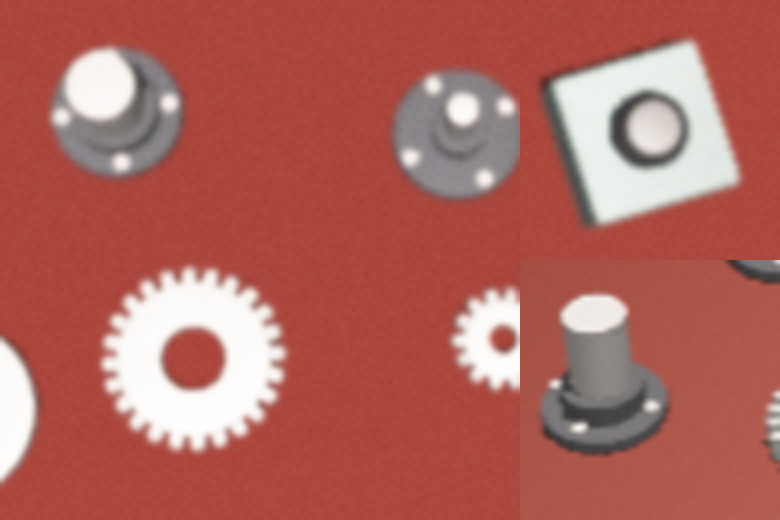

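The crop confirms the stout top centred at (214.7,155.5) in the top view and (203.1,233.1) in the side view, the gear at (238.1,224.4), and the button at (398,203.6).

```bash
python3 - <<'E'
from h import *
s=ctrl.observe(); p=s["tool_pos"]; q=R.from_quat(s["orientation"],scalar_first=True)
print(q.as_matrix().round(3))
im=cv2.imread("pics/side0.png"); h=cv2.cvtColor(im,cv2.COLOR_BGR2HSV)
m=((h[...,1]<90)&(h[...,2]>150)).astype(np.uint8)
n,l,st,ce=cv2.connectedComponentsWithStats(m)
for i in range(1,n):
    if st[i][4]>40 and 190<ce[i][0]<330 and 170<ce[i][1]<290: print(st[i],ce[i].round(1))
for nm,uv,z in(("bell",(398,203.6),.072),("gear",(238.1,224.4),.022),("stout",(214.7,155.5),.09),("slim",(305.4,161.5),.09)):
    P=ray("top",uv,z); print(nm,P.round(4),"side pix",pix("side",P).round(1),"tool delta mm",(q.inv().apply(P-p)*1000).round(1))
print("stout side",ray("side",(203.1,233.1),.09).round(4))
E
```

```text
[[ 0.903  0.43  -0.001]
 [ 0.43  -0.903  0.001]
 [-0.    -0.001 -1.   ]]
[293 173  30  16 304] [307.6 180.6]
[283 213  21  13 185] [293.2 219.1]
[195 228  17  11 141] [203.  233.1]
[246 245  44  29 826] [268. 259.]
bell [ 0.5377 -0.3799  0.072 ] side pix [308.5 174.2] tool delta mm [321.9 -50.2 151.7]
gear [0.4775 0.0371 0.022 ] side pix [269.  257.6] tool delta mm [ 447.  -452.5  202.2]
stout [0.6484 0.0969 0.09  ] side pix [203.5 232.3] tool delta mm [ 627.  -433.1  134.1]
slim [ 0.6387 -0.1372  0.09  ] side pix [249.9 194. ] tool delta mm [ 517.5 -225.9  133.9]
stout side [0.6472 0.1006 0.09  ]
```

```bash
python3 -m crank '[[[40,-6,0],[0,0,0],0],[[40,-6,0],[0,0,0],0],[[40,-6,0],[0,0,0],0],[[40,-6,0],[0,0,0],0],[[40,-6,0],[0,0,0],0]]' 20
python3 -m crank '[[[40,-6,0],[0,0,0],0],[[40,-6,0],[0,0,0],0],[[42,-8,0],[0,0,0],0],[[0,0,0],[0,0,0],0],[[0,0,0],[0,0,0],0]]'
python3 - <<'E'
from h import *
c=cams.calibration("wrist"); im=cams.grab_frame("wrist"); cv2.imwrite("pics/w1.png",im[:,:,::-1])
s=ctrl.observe(); q=R.from_quat(s["orientation"],scalar_first=True)
print(s["t"],s["tool_pos"],(q.inv().apply(np.array([.5377,-.3799,.072])-s["tool_pos"])*1000).round(1),pix("wrist",[.5377,-.3799,.072],c))
np.save("w1.npy",c)
E
```

```text
t: 0.72
tool_pos: [0.4374, -0.4501, 0.2239]
orientation: [-0.0, 0.975, 0.221, -0.0]
force: [-0.0, -1.2, -0.7]
finger_gap: 0.0475
grasp_force: 0.0
t: 1.35
tool_pos: [0.5375, -0.3809, 0.2238]
orientation: [-0.0, 0.975, 0.22, -0.0]
force: [0.2, -0.2, -0.4]
finger_gap: 0.0009
grasp_force: 0.0
1.4 [ 0.53711661 -0.38135514  0.22398285] [  1.3  -1.  152. ] [280.73527427 197.82772295]
```

View pics/w1.png

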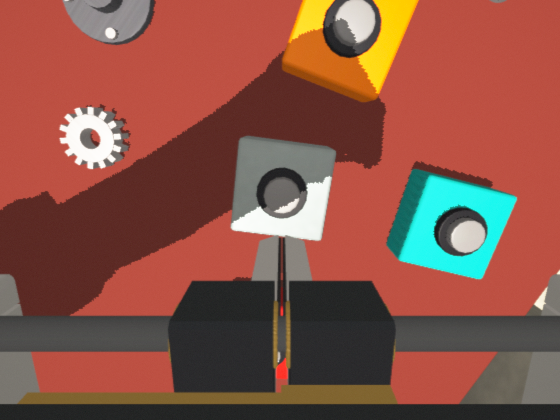

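The wrist view shows the grey box ahead, button at (281,195) against a predicted (281,198), so the estimate is good to a few mm. Now I'll descend and press.

```bash
python3 -m crank '[[[2,-1,30],[0,0,0],0],[[0,0,40],[0,0,0],0],[[0,0,35],[0,0,0],0],[[0,0,18],[0,0,0],0],[[0,0,0],[0,0,0],0]]'
python3 -m crank '[[[0,0,4],[0,0,0],0],[[0,0,4],[0,0,0],0],[[0,0,4],[0,0,0],0],[[0,0,3],[0,0,0],0],[[0,0,0],[0,0,0],0]]'
```

```text
t: 2.02
tool_pos: [0.5387, -0.3791, 0.1007]
orientation: [-0.0, 0.975, 0.22, -0.001]
force: [-0.5, -0.9, 0.9]
finger_gap: 0.0006
grasp_force: 0.0
t: 2.65
tool_pos: [0.5397, -0.3789, 0.0864]
orientation: [0.0, 0.975, 0.221, 0.0]
force: [1.5, -1.2, 4.1]
finger_gap: 0.0001
grasp_force: 2.0
```

```bash
python3 -m crank '[[[0,0,1.5],[0,0,0],0],[[0,0,0.5],[0,0,0],0],[[0,0,0],[0,0,0],0]]'
```

```text
t: 3.02
tool_pos: [0.5398, -0.3789, 0.085]
orientation: [0.0, 0.975, 0.221, 0.0]
force: [-1.6, 0.4, 11.7]
finger_gap: 0.0004
grasp_force: 5.9
```

At 11.7 N, well above the 5 N spring, the button is fully down. I'll lift and travel high to the gear.

```bash
python3 -m crank '[[[0,0,-25],[0,0,0],0],[[0,0,-45],[0,0,0],0],[[0,0,-45],[0,0,0],0],[[0,0,-45],[0,0,0],0],[[0,0,-40],[0,0,0],0]]'
python3 -m crank '[[[12,-40,0],[0,0,0],0],[[12,-40,0],[0,0,0],0],[[12,-40,0],[0,0,0],0],[[12,-40,0],[0,0,0],0],[[12,-40,0],[0,0,0],0]]'
python3 -m crank '[[[12,-40,0],[0,0,0],0],[[12,-40,0],[0,0,0],0],[[12,-40,0],[0,0,0],0],[[12,-40,0],[0,0,0],0],[[14,-42,0],[0,0,0],0]]'
python3 -m crank '[[[0,0,0],[0,0,0],0],[[0,0,0],[0,0,0],0]]'
python3 - <<'E'
from h import *
c=cams.calibration("wrist"); im=cams.grab_frame("wrist"); cv2.imwrite("pics/w2.png",im[:,:,::-1])
s=ctrl.observe(); q=R.from_quat(s["orientation"],scalar_first=True)
for P in([.4775,.0371,.022],[.6478,.0985,.09]):
  print(s["t"],(q.inv().apply(P-s["tool_pos"])*1000).round(1),pix("wrist",P,c).round(1))
h=cv2.cvtColor(im,cv2.COLOR_RGB2HSV)
m=((h[...,1]<90)&(h[...,2]>110)).astype(np.uint8)
n,l,st,ce=cv2.connectedComponentsWithStats(m)
for i in range(1,n):
    if st[i][4]>200: print(st[i],ce[i].round(1),(st[i][:2]+st[i][2:4]/2-.5), ray("wrist",ce[i],.022,c).round(4),ray("wrist",ce[i],.09,c).round(4))
E
```

```text
t: 3.65
tool_pos: [0.5392, -0.3785, 0.2856]
orientation: [-0.0, 0.975, 0.221, -0.0]
force: [-0.2, 0.9, -0.6]
finger_gap: 0.0005
grasp_force: 0.0
t: 4.28
tool_pos: [0.5069, -0.1709, 0.2839]
orientation: [-0.0, 0.975, 0.221, -0.0]
force: [0.3, 0.7, -0.3]
finger_gap: 0.0003
grasp_force: 0.0
t: 4.9
tool_pos: [0.4759, 0.0378, 0.2841]
orientation: [0.0, 0.975, 0.22, -0.0]
force: [0.8, 0.0, -0.2]
finger_gap: 0.0007
grasp_force: 0.0
t: 5.15
tool_pos: [0.4765, 0.0361, 0.284]
orientation: [0.0, 0.975, 0.22, -0.0]
force: [0.9, 0.2, 0.1]
finger_gap: 0.0007
grasp_force: 0.0
5.2 [  1.6  -0.8 262. ] [281.1 178. ]
5.2 [181.7  16.8 193.9] [299.4   4.9]
[ 259    0   75   60 3227] [295.7  23.6] [296.   29.5] [0.6486 0.0997 0.022 ] [0.6316 0.0946 0.09  ]
[ 424   85   83   72 3651] [460.1 121.2] [465.  120.5] [ 0.6381 -0.1338  0.022 ] [ 0.6228 -0.1013  0.09  ]
[ 103   99   96   96 6214] [150.5 146.1] [150.5 146.5] [0.4432 0.2045 0.022 ] [0.4593 0.1826 0.09  ]
[ 234  129   93   92 4892] [280.2 174.6] [280.  174.5] [0.4811 0.0401 0.022 ] [0.4911 0.0446 0.09  ]
[ 396  203   54   49 1617] [423.  227.6] [422.5 227. ] [ 0.4987 -0.1657  0.022 ] [ 0.5059 -0.1281  0.09  ]
[252 235  27  66 959] [267.  260.3] [265.  267.5] [0.3645 0.0052 0.022 ] [0.3932 0.0153 0.09  ]
[285 235  27  66 947] [295.9 260.3] [298.  267.5] [ 0.3818 -0.0312  0.022 ] [ 0.4077 -0.0153  0.09  ]
[538 243  22  73 909] [551.7 287.9] [548.5 279. ] [ 0.5001 -0.3792  0.022 ] [ 0.507  -0.3073  0.09  ]
[  0 274  23  42 718] [  8.5 296.1] [ 11.  294.5] [0.1551 0.3167 0.022 ] [0.2175 0.2767 0.09  ]
[   0  352   40   52 1663] [ 16.4 376. ] [ 19.5 377.5] [0.0239 0.2731 0.022 ] [0.1074 0.2401 0.09  ]
[ 522  352   38   52 1661] [543.1 378.5] [540.5 377.5] [ 0.3684 -0.4628  0.022 ] [ 0.3965 -0.3775  0.09  ]
```

View pics/w2.png

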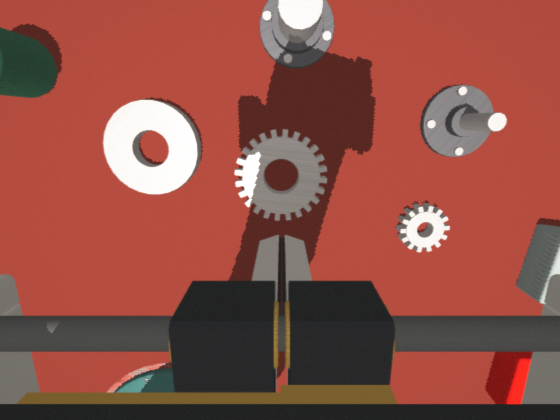

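The wrist view shows the toothed gear under the tool with its bore at (281,175), against a predicted (281,178). The smooth ring (152,146) and pinion (425,228) are clear of it. I'll take the mean of the two gear estimates and go down to a tip height of about 47 mm, then hold.

```bash
python3 -m crank '[[[2,-1,40],[0,0,0],0],[[2,-0.5,50],[0,0,0],0],[[0,0,50],[0,0,0],0],[[0,0,50],[0,0,0],0],[[0,0,28],[0,0,0],0]]'
for i in 1 2 3 4; do python3 -m crank '[[[0,0,0],[0,0,0],0],[[0,0,0],[0,0,0],0],[[0,0,0],[0,0,0],0],[[0,0,0],[0,0,0],0],[[0,0,0],[0,0,0],0]]' | head -2; done
python3 - <<'E'
from h import *
a=[]
for n in("top","side"):
    im=cams.grab_frame(n)[:,:,::-1]
    a.append(cv2.resize(im[165:285,180:300] if n=="top" else im[200:320,200:320],(390,390),interpolation=cv2.INTER_CUBIC))
cv2.imwrite("pics/g.png",np.hstack(a))
E
```

```text
t: 5.82
tool_pos: [0.4785, 0.0385, 0.0638]
orientation: [-0.0, 0.976, 0.22, -0.001]
force: [-0.0, -0.7, 0.3]
finger_gap: 0.0005
grasp_force: 0.0
t: 6.45
tool_pos: [0.4798, 0.0397, 0.0667]
t: 7.08
tool_pos: [0.4795, 0.0398, 0.0662]
t: 7.7
tool_pos: [0.4796, 0.0397, 0.0662]
t: 8.32
tool_pos: [0.4796, 0.0398, 0.0662]
```

View pics/g.png

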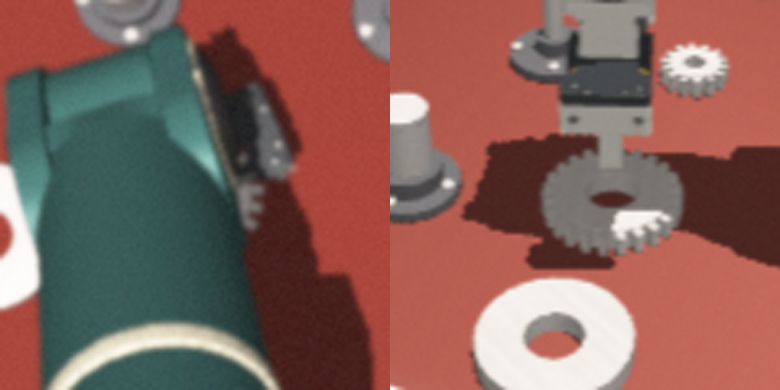

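The side view shows the tips right over the gear's bore: tips at (611,168), bore at (611,200) in the picture, with a clear gap. They held there about 2.5 s. Now I'll rise and go to the stout spindle.

```bash
python3 -m crank '[[[0,0,-35],[0,0,0],0],[[0,0,-50],[0,0,0],0],[[0,0,-50],[0,0,0],0],[[0,0,-50],[0,0,0],0],[[0,0,-33],[0,0,0],0]]' | head -2
python3 -m crank '[[[40,4,0],[0,0,0],0],[[40,4,0],[0,0,0],0],[[40,4,0],[0,0,0],0],[[40,4,0],[0,0,0],0],[[17,3,0],[0,0,0],0]]' | head -2
python3 -m crank '[[[0,0,0],[0,0,0],0],[[0,0,0],[0,0,0],0]]' | head -2
python3 - <<'E'
from h import *
c=cams.calibration("wrist"); im=cams.grab_frame("wrist"); cv2.imwrite("pics/w3.png",im[:,:,::-1])
s=ctrl.observe(); q=R.from_quat(s["orientation"],scalar_first=True)
P=np.array([.6478,.0985,.09]); print(s["t"],s["tool_pos"],(q.inv().apply(P-s["tool_pos"])*1000).round(1),pix("wrist",P,c).round(1))
h=cv2.cvtColor(im,cv2.COLOR_RGB2HSV)
for t in(60,110,150,180):
  n,l,st,ce=cv2.connectedComponentsWithStats(((h[...,1]<90)&(h[...,2]>t)).astype(np.uint8))
  for i in range(1,n):
    if st[i][4]>200 and 180<ce[i][0]<380 and ce[i][1]<235: print(t,st[i],ce[i].round(1),ray("wrist",ce[i],.09,c).round(4))
E
```

```text
t: 9.05
tool_pos: [0.4798, 0.0398, 0.2866]
t: 9.68
tool_pos: [0.6487, 0.0996, 0.2834]
t: 9.93
tool_pos: [0.6469, 0.0985, 0.2842]
9.975 [0.64693277 0.09842417 0.28447804] [  0.8   0.3 194.5] [281.8 189. ]
60 [ 249  143   67   66 3507] [282.1 175.6] [0.6614 0.1046 0.09  ]
110 [ 249  151   53   57 2051] [274.3 182. ] [0.6513 0.1094 0.09  ]
150 [249 151  21  54 672] [258.8 175.7] [0.6504 0.1276 0.09  ]
180 [250 152  18  52 477] [258.4 175.3] [0.6505 0.1282 0.09  ]
```

View pics/w3.png

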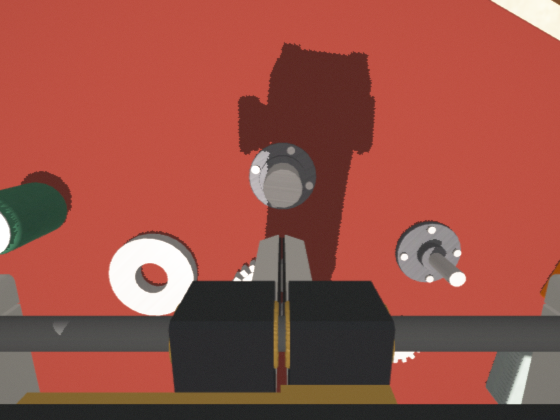

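The wrist view shows the stout spindle's shaded top at about (283,187), against a predicted (282,189), so it lies under the tool within about 2 mm. I'll descend to 25 mm above it and hold.

```bash
python3 -m crank '[[[2,0,30],[0,0,0],0],[[0,0,40],[0,0,0],0],[[0,0,40],[0,0,0],0],[[0,0,30],[0,0,0],0],[[0,0,10],[0,0,0],0]]'
for i in 1 2 3 4; do python3 -m crank '[[[0,0,0],[0,0,0],0],[[0,0,0],[0,0,0],0],[[0,0,0],[0,0,0],0],[[0,0,0],[0,0,0],0],[[0,0,0],[0,0,0],0]]' | head -2; done
python3 - <<'E'
from h import *
im=cams.grab_frame("side")[:,:,::-1]
cv2.imwrite("pics/s.png",cv2.resize(im[150:300,150:310],(640,600),interpolation=cv2.INTER_CUBIC))
E
```

```text
t: 10.6
tool_pos: [0.6483, 0.0991, 0.1331]
orientation: [0.0, 0.975, 0.22, -0.001]
force: [-0.2, -0.4, 0.4]
finger_gap: 0.0005
grasp_force: 0.0
t: 11.22
tool_pos: [0.6494, 0.0996, 0.1344]
t: 11.85
tool_pos: [0.6493, 0.0996, 0.1342]
t: 12.48
tool_pos: [0.6493, 0.0996, 0.1343]
t: 13.1
tool_pos: [0.6493, 0.0996, 0.1342]
```

View pics/s.png

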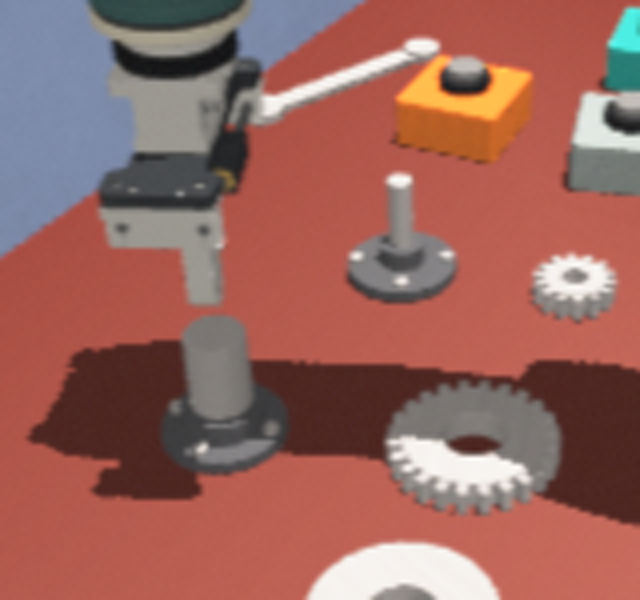

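The side view shows the tips at (204,300) just above the spindle top (214,333), clear of it and leaning perhaps 2–4 mm outward. I'll move back 2 mm to the measured mean, hold again and hand in.

```bash
python3 -m crank '[[[-2,0,0],[0,0,0],0],[[0,0,0],[0,0,0],0],[[0,0,0],[0,0,0],0],[[0,0,0],[0,0,0],0],[[0,0,0],[0,0,0],0]]' | head -2
for i in 1 2 3 4; do python3 -m crank '[[[0,0,0],[0,0,0],0],[[0,0,0],[0,0,0],0],[[0,0,0],[0,0,0],0],[[0,0,0],[0,0,0],0],[[0,0,0],[0,0,0],0]]' | head -2; done
python3 -c "
from station import ctrl
print(ctrl.hand_in())"
```

```text
t: 13.78
tool_pos: [0.6475, 0.0988, 0.1342]
t: 14.4
tool_pos: [0.6475, 0.0988, 0.1342]
t: 15.02
tool_pos: [0.6475, 0.0988, 0.1342]
t: 15.65
tool_pos: [0.6475, 0.0988, 0.1342]
t: 16.27
tool_pos: [0.6475, 0.0987, 0.1342]
the job is handed in; nothing more can be done
None
```

I pressed the grey call box's bell push fully down, pointed at the large toothed gear for about 2.5 s, then at the top of the stout spindle for over 2 s, and handed in at about 16 s with the arm still pointing there, about 25 mm above it.

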